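# Make up two welding kits

### The job

Make up the two kits for the welding presses from the white plastic parts standing on the bench: the eared bottle and the pointed nozzle cap go in the two-recess tray; the open cup, the ported cover and the ribbed cartridge go in the three-recess tray. Stand every part upright and fully down in the recess made for its size (in the two-recess tray bottle in the larger, nozzle in the smaller; in the three-recess tray cup in the largest, cover in the middle-sized, cartridge in the smallest). Do not disturb the metal horn, the tape roll or the spanner.

Things in the scene. Friction and masses are not known exactly. Their poses are not given: they have to be found in the camera images.
- tray_two: Blue kit tray, fixed to the bench, 78 (x) x 134 (y) x 14 mm high plus a low 6 mm foot flange. Origin: centre of its underside; z up, y along its row of two round recesses, grey-floored, 8 mm deep, floor 6 mm above the bench: diameter 58 mm at x 0, y -28 mm (for the bottle) and 46 mm at x 0, y +34 mm (for the nozzle). Its row lies within 0.4 rad of world y.
- tray_three: Blue kit tray, fixed to the bench, 90 (x) x 210 (y) x 14 mm high plus a low 6 mm foot flange. Origin: centre of its underside; z up, y along its row of three round grey-floored recesses, 8 mm deep, floor 6 mm above the bench: diameter 70 mm at x 0, y -60 mm (for the cup), 58 mm at y +14 mm (cover), 42 mm at y +74 mm (cartridge). Its row lies within 0.3 rad of world y.
- bottle: Eared bottle: loose, white plastic, upright, 74 mm tall, 45 g. Round body of diameter 40 mm up to 48 mm; shoulder flange (47 to 55 mm up) of diameter 43 mm with two 13 mm wide ears sticking out along its own x axis, 52 mm overall; above it a neck of diameter 22 mm and a small clear spout. Origin: centre of its underside, z up. Grip the body across its y, clear of the ears, about 38 mm up.
- nozzle: Nozzle cap: loose white plastic cap standing upright, 62 mm tall, about 25 g. Round skirt of diameter 30 mm with fine upright grip ribs from the foot to 38 mm, then a tapering pointed spout to 62 mm. Origin: centre of its underside, z up. Grip the skirt, about 32 mm up.
- cup: Open cup (filter housing): loose white plastic round cup standing with its mouth up, outer diameter 52 mm, 44 mm tall, wall 3 mm, empty, about 35 g. Origin: centre of its underside, z up. Grip it across the outside, about 34 mm up.
- cover: Ported cover: loose white plastic disc of diameter 42 mm and 10 mm thick, lying flat, with a round port stub of diameter 20 mm rising from its centre to 38 mm; about 25 g. Origin: centre of its underside, z up. Grip the stub, 32 mm up.
- cartridge: Ribbed cartridge: loose white plastic cylinder standing upright, diameter 26 mm, 56 mm tall, with rings round it from top to bottom, about 30 g. Origin: centre of its underside, z up. Grip it about 40 mm up.
- horn: Bystander, leave alone: aluminium welding horn, a stepped round bar standing upright, foot diameter 52 mm, 105 mm tall, loose. Origin: centre of its underside.
- tape: Bystander, leave alone: black roll of tape lying flat, outer diameter 96 mm, 24 mm high, loose. Origin: centre of its underside.
- spanner: Bystander, leave alone: steel spanner about 190 mm long lying flat on the far side of the bench, loose. Origin: middle of its underside, x along its length.
Mind the look-alikes: they are no part of the job. What is shaped like the cover but brown or turquoise is not meant.

How it is judged:
By the outcome, as a careful person would: the job done as asked, in the order asked, and still so for the second after the job is handed in, with the robot touching nothing.
It also fails if it takes over 112 s, if anything falls off the work surface, if the arm or the gripper's body presses on something with over 40 N, if the wrist force passes 120 N, or if a joint passes its speed limit or range.

### The arm

A 6-joint arm with a two-finger parallel gripper is mounted at the origin on the work surface. World frame = base frame: x ahead of the robot, y to its left, z up, the work surface at z = 0. Lengths are in m, angles in rad, forces in N, time in s.
With the tool pointing down it reaches from about 0.425 to 0.95 m from the base axis. Payload 3.5 kg.
Tool frame: the origin (TCP) lies on the centre line of the jaws, within the pads' length; the fingertips stand 11 mm ahead of it and the grasp point (between the pads) lies 8 mm behind it; z points along the fingers, y is the line along which they close (so a half turn about z gives the same grasp; the last joint's range is limited). The gripper opens to 85 mm and grips with 20 to 120 N. Pads are 22 mm wide; open, the fingers measure 114 mm over their backs; the gripper's body (76 mm by 85 mm) begins 54 mm behind the grasp point. The pads swing forward as they close: fully open they stand 13 mm farther back than shut.
Start: joints at [-1.355, 0.286, 1.577, -0, 1.279, -0.15], TCP at [0.241, -0.63, 0.242] pointing down, gripper open.
Joint ranges: [-2.77, 2.77], [-0.9, 2.22], [0.21, 2.48], [-1.53, 4.67], [0.24, 2.81], [-2.84, 2.84]. Speed limits (rad/s): [2.79, 2.79, 3.14, 3.14, 3.14, 3.14].

### API

Orientations are given as a unit quaternion [x, y, z, w].
In Python, from plant import ctrl gives the robot as it stands.
- The arm moves only by the tool step_arm, never from a script. Its argument "motion" is a list of rows, each an object with "offset": the shift along the tool's x, y, z in m, a list of three; "twist": the turn about the tool's z in degrees. A call has 1 to 12 rows; each row is the pose to reach, as a shift and turn from the pose commanded when the call began, along the tool's axes at that moment; what a row does not reach only later rows make up. A row lasts 1/10 s, in which the tool goes at most 50 mm and 8.59 degrees, less where a joint would pass 70% of its speed; a pose out of reach is approached as far as the arm can. A call with a gripper value outside its range is refused whole. "gripper" is the finger opening in m, from 0 to 0.0854, set as the call begins (left out, the last holds). The fingers move at their own pace and stop on an object; "grip_force" is the grip in N (left out, the last holds). Time passes only in rows, so rows that repeat a pose let the fingers close. It gives the time, the measured TCP pose, the force, the opening and the grip force at its end, in the units of the state.
- ctrl.get_state(): the state, without advancing time (a new reading comes with each control period).
- ctrl.read_camera(name): name is "scene" or "top"; returns the picture (420x560x3 uint8, blue, green, red); there is no depth.
- ctrl.calibration(name): a dict with "fx", "fy", "cx", "cy" (pixels), "cam_to_world" (4x4, takes a point from camera to world coordinates). Camera axes: x right, y up, looking along -z (the intrinsics and any distortion apply to the point x, -y, -z); pixel columns grow to the right and rows downward; lengths in m; the calibration is good to about 2 mm. A picture is of the moment at which its call begins. calibration takes no time and is no camera call.
- ctrl.sign_off(): hands the job in; it is judged then, once.
The state is a dict: "time": time; "qpos": joint angles; "dq": joint speeds; "joint_efforts": joint torques, N m; "eef_pos": TCP position; "tcp_rot": TCP orientation; "contact_force": force on the tool from outside, world axes, zero at the start; "wrist_torque": the same for the moment, N m; "opening": opening from 0.0 (shut) to 1.0 (fully open); "finger_force": force on a finger pad.
Only numpy, scipy, OpenCV 4.12 (cv2) and the standard library are available. Lean on these libraries where they do the work, as an engineer would, in place of code of your own. Each camera call takes 0.05 s, during which the arm holds its last target. There are 200 camera calls.

## Working session

There is one attempt and no reset: what is moved stays moved. The work goes in short steps, Python scripts to look and compute and a tool call to move; the robot and the scene stay as the last step left them, time stands still between calls to the robot, and variables do not carry over. Pictures are saved under pics/ and viewed, at most 14 in all, crops included, and the job is handed in when it is done.

Besides the shell and the picture viewer there is one more tool, called after "Emit:" as name([rows], argument=value, ...), one row to a line, values as JSON. step_arm: Moves the arm, as the interface text tells. Its arguments: {"type":"object","properties":{"motion":{"type":"array"},"gripper":{"type":"number"},"grip_force":{"type":"number"}},"required":["motion"]}

```bash
mkdir -p pics; ls
python3 - <<'E'
from plant import ctrl
import cv2,numpy as np
np.set_printoptions(precision=4,suppress=True)
for n in("scene","top"):
    cv2.imwrite(f"pics/{n}0.png",ctrl.read_camera(n)); c=ctrl.calibration(n); print(n,c)
print(ctrl.get_state())
E
```

```text
pics
scene {'fx': 499.2660529616723, 'fy': 499.2660529616723, 'cx': 278.47421299210407, 'cy': 212.10005501869932, 'cam_to_world': array([[-0.6739, -0.6242,  0.3954,  1.0877],
       [ 0.7387, -0.5595,  0.3758,  0.4263],
       [-0.0134,  0.5453,  0.8381,  1.0492],
       [ 0.    ,  0.    ,  0.    ,  1.    ]])}
top {'fx': 387.56566519904607, 'fy': 387.56566519904607, 'cx': 278.5420698016922, 'cy': 205.7370763514274, 'cam_to_world': array([[-0.0145,  0.9894, -0.1444,  0.4424],
       [-0.9999, -0.0154, -0.0047,  0.0055],
       [-0.0069,  0.1443,  0.9895,  1.1878],
       [ 0.    ,  0.    ,  0.    ,  1.    ]])}
{'time': 0.1, 'qpos': array([-1.355 ,  0.2871,  1.578 ,  0.    ,  1.2786, -0.15  ]), 'dq': array([ 0.    , -0.0023, -0.0037, -0.0009,  0.001 ,  0.0018]), 'joint_efforts': array([  0.001 , -40.7299, -29.3699,  -0.0001,   0.0034,   0.    ]), 'eef_pos': array([ 0.2414, -0.6298,  0.241 ]), 'tcp_rot': array([ 0.9833,  0.1819, -0.    , -0.0011]), 'contact_force': array([0.3584, 0.1916, 0.7152]), 'wrist_torque': array([ 0.0329,  0.0248, -0.0368]), 'finger_force': 0.0, 'opening': 0.99897006581822}
```

View pics/scene0.png

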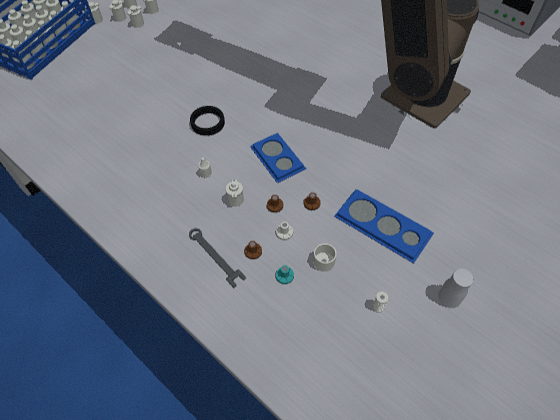

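View pics/top0.png

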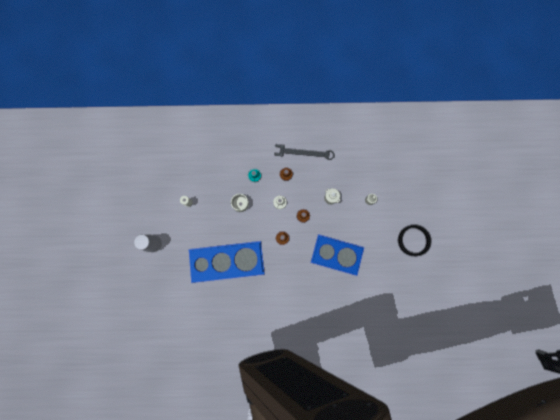

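The scene view shows the two-recess tray at (278,157) and the three-recess tray at (384,226).

| Item | Scene pixel | Top pixel |
|---|---|---|
| Nozzle | (204,168) | (371,199) |
| Bottle | (234,193) | (333,196) |
| Cover (white) | (284,230) | (280,202) |
| Cup | (323,257) | (241,203) |
| Cartridge | (381,301) | (184,200) |
| Brown look-alike covers | (275,203), (312,200), (253,249) | – |
| Turquoise look-alike cover | (285,274) | – |
| White parts in the crate, not meant | (40,30) | – |
| Horn | (455,288) | – |
| Tape | (207,120) | – |

I choose the five loose white parts and will check them in a crop.

```bash
cat > h.py <<'E'
import cv2,numpy as np
from plant import ctrl
np.set_printoptions(precision=4,suppress=True)
def proj(n,P):
    c=ctrl.calibration(n);M=c["cam_to_world"];p=(np.asarray(P,float)-M[:3,3])@M[:3,:3]
    return np.array([c["cx"]+c["fx"]*p[0]/-p[2],c["cy"]+c["fy"]*p[1]/p[2]])
def ray(n,uv):
    c=ctrl.calibration(n);M=c["cam_to_world"]
    d=np.array([(uv[0]-c["cx"])/c["fx"],-(uv[1]-c["cy"])/c["fy"],-1.])
    return M[:3,3],M[:3,:3]@d
def plane(n,uv,z):
    o,d=ray(n,uv);return (o+d*(z-o[2])/d[2])[:2]
def tri(a,b):
    (o,d),(p,e)=ray("scene",a),ray("top",b)
    t=np.linalg.lstsq(np.c_[d,-e],p-o,rcond=None)[0]
    A,B=o+d*t[0],p+e*t[1];return (A+B)/2,np.linalg.norm(A-B)
def go(P,yaw=None):
    "offset and twist from present pose to TCP P with tool-y line along world angle yaw (mod pi)"
    from scipy.spatial.transform import Rotation as R
    s=ctrl.get_state();r=R.from_quat(s["tcp_rot"]).as_matrix()
    off=r.T@(np.asarray(P)-s["eef_pos"]);tw=0
    if yaw is not None:
        cur=np.arctan2(r[1,1],r[0,1]);tw=-np.degrees((yaw-cur+np.pi/2)%np.pi-np.pi/2)
    return np.round(off,4),round(float(tw),1),"q6 %.2f"%s["qpos"][5]
E
cat > m.py <<'E'
from h import *
I={n:cv2.imread(f"pics/{n}0.png") for n in("scene","top")}
pts={"bottle":((234,193),(333,196)),"nozzle":((204,168),(371,199)),"cup":((323,257),(241,203)),"cover":((284,230),(280,202)),"cart":((381,301),(184,200))}
for k,ab in pts.items():
    cs=[]
    for n,(u,v) in zip(I,ab):
        h=cv2.cvtColor(I[n],cv2.COLOR_BGR2HSV).astype(int); b=I[n].astype(int)
        m=((b[...,2]-b[...,0]>6)&(b[...,2]>110)).astype(np.uint8)
        nl,L,st,ce=cv2.connectedComponentsWithStats(m)
        ok=[i for i in range(1,nl) if st[i,4]>15]
        i=min(ok,key=lambda i:np.hypot(*(ce[i]-[u,v])));cs.append(ce[i]);print(k,n,st[i],ce[i])
    print("  tri",*tri(*cs))
for n in I:
    m=cv2.inRange(cv2.cvtColor(I[n],cv2.COLOR_BGR2HSV),(105,150,100),(125,255,255))
    C=[c for c in cv2.findContours(m,cv2.RETR_CCOMP,cv2.CHAIN_APPROX_NONE)]
    for c,hh in zip(C[0],C[1][0]):
        a=cv2.contourArea(c)
        if 60<a<6000 and hh[3]>=0:
            e=cv2.fitEllipse(c);print(n,"hole",a,np.array(e[0]),"world@14",plane(n,e[0],.014),"@6",plane(n,e[0],.006))
a=cv2.resize(I["scene"][140:320,180:450],None,fx=2.9,fy=2.9,interpolation=cv2.INTER_CUBIC)
cv2.imwrite("pics/cs.png",a)
E
python3 m.py
```

```text
bottle scene [453  52  11  10  21] [458.1905  57.3333]
bottle top [275 231  14  14  33] [279.3333 238.2727]
  tri [0.4525 0.1036 0.5105] 0.20093591509492353
nozzle scene [453  52  11  10  21] [458.1905  57.3333]
nozzle top [275 231  14  14  33] [279.3333 238.2727]
  tri [0.4525 0.1036 0.5105] 0.20093591509492353
cup scene [453  52  11  10  21] [458.1905  57.3333]
cup top [275 231  14  14  33] [279.3333 238.2727]
  tri [0.4525 0.1036 0.5105] 0.20093591509492353
cover scene [453  52  11  10  21] [458.1905  57.3333]
cover top [275 231  14  14  33] [279.3333 238.2727]
  tri [0.4525 0.1036 0.5105] 0.20093591509492353
cart scene [453  52  11  10  21] [458.1905  57.3333]
cart top [275 231  14  14  33] [279.3333 238.2727]
  tri [0.4525 0.1036 0.5105] 0.20093591509492353
scene hole 236.0 [410.6484 237.753 ] world@14 [0.4429 0.2459] @6 [0.4379 0.2445]
scene hole 413.5 [388.6322 225.2002] world@14 [0.4491 0.1864] @6 [0.4441 0.1846]
scene hole 232.0 [376.7464 237.2834] world@14 [0.4957 0.1852] @6 [0.4911 0.1833]
scene hole 559.0 [362.602  210.1332] world@14 [0.4561 0.1131] @6 [0.4512 0.1107]
scene hole 204.0 [283.9767 163.1558] world@14 [ 0.4756 -0.1311] @6 [ 0.4709 -0.1354]
scene hole 302.5 [272.0642 147.8721] world@14 [ 0.458  -0.1903] @6 [ 0.4531 -0.1951]
top hole 174.0 [201.2804 264.2278] world@14 [0.44   0.2454] @6 [0.44  0.247]
top hole 325.5 [221.0661 261.9339] world@14 [0.446 0.186] @6 [0.446  0.1872]
top hole 468.0 [245.4579 259.0475] world@14 [0.4535 0.1128] @6 [0.4536 0.1135]
top hole 324.0 [346.4193 257.0797] world@14 [ 0.4549 -0.1902] @6 [ 0.455  -0.1915]
top hole 210.5 [326.3544 251.4013] world@14 [ 0.4727 -0.1306] @6 [ 0.4729 -0.1316]
```

View pics/cs.png

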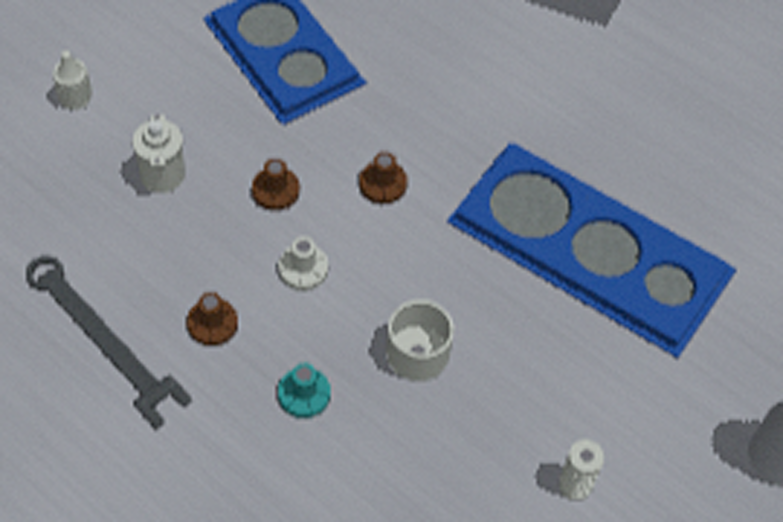

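The crop confirms the five loose white parts: nozzle at crop (70,82), bottle (157,150), cover (302,262), cup (420,340) and cartridge (582,470). The brown and turquoise covers are clearly different. The white mask needs a better rule, and I need the bottle's ear direction.

```bash
cat > m2.py <<'E'
from m import I,pts
from h import *
print("-----")
for k,ab in pts.items():
    cs=[]
    for n,(u,v) in zip(I,ab):
        b=cv2.GaussianBlur(I[n],(3,3),0).astype(int); w=b[v-22:v+23,u-22:u+23]
        d=w[...,2]-w[...,0]; bg=np.median(d)
        m=(d>bg+9).astype(np.uint8)
        nl,L,st,ce=cv2.connectedComponentsWithStats(m)
        i=1+np.argmax(st[1:,4]);cs.append(ce[i]+[u-22,v-22]);print(k,n,bg,st[i]+[u-22,v-22,0,0,0],cs[-1])
    print("  tri",*tri(*cs))
out=[]
for n,(u,v) in zip(I,pts["bottle"]):
    out.append(cv2.resize(I[n][v-20:v+21,u-20:u+21],(390,390),interpolation=cv2.INTER_CUBIC))
cv2.imwrite("pics/bot.png",np.hstack(out))
E
python3 m2.py | sed -n '/-----/,$p'
```

```text
-----
bottle scene -9.0 [226 182  17  24 277] [234.4693 193.9278]
bottle top -16.0 [325 188  16  16 201] [332.2239 195.9453]
  tri [ 0.639  -0.1518  0.0264] 0.0013507062306958404
nozzle scene -9.0 [199 158  11  19 149] [204.302  167.9463]
nozzle top -16.0 [365 194  12  11 103] [370.8252 198.8835]
  tri [ 0.63   -0.271   0.0211] 0.0019052385074102255
cup scene -9.0 [314 244  22  27 446] [324.0605 256.5628]
cup top -16.0 [231 194  19  18 265] [239.5962 202.3132]
  tri [0.6247 0.1286 0.0255] 0.0011964371736170403
cover scene -9.0 [277 225  16  15 169] [284.1243 231.9349]
cover top -16.0 [274 196  13  13 139] [279.7266 201.8849]
  tri [0.6275 0.0069 0.0035] 0.0010660828949650932
cart scene -9.0 [373 292  15  20 171] [379.6082 302.2398]
cart top -16.0 [180 196  13  11 101] [185.9604 200.802 ]
  tri [0.6315 0.2909 0.0283] 0.0017863773264115374
```

View pics/bot.png

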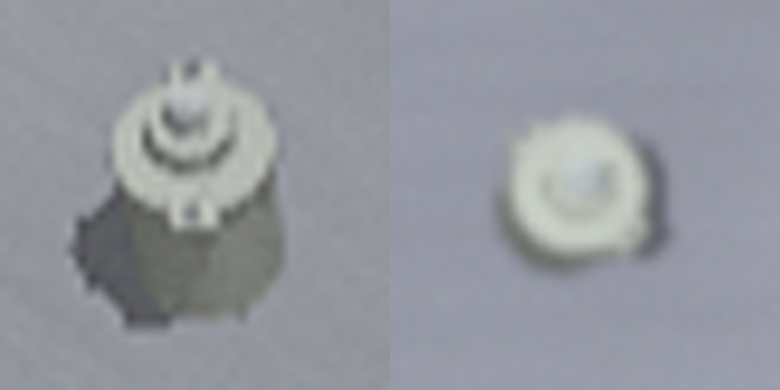

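In the scene crop the ears are at (194,70) and (194,213). In the top crop they are at (140,135) and (245,237). Both give an ear axis of roughly 43° in the world.

Run:
```python
from h import *
a=plane("scene",(234.4,180.4),.051);b=plane("scene",(234.4,195.4),.051);print(a,b,(a+b)/2,np.degrees(np.arctan2(*(a-b)[::-1])))
a=plane("top",(327.7,190.2),.051);b=plane("top",(338.8,200.9),.051);print(a,b,(a+b)/2,np.degrees(np.arctan2(*(a-b)[::-1])))
print("cover",plane("scene",(284.12,231.93),.01),plane("top",(279.73,201.88),.01))
for z in(.12,.03): print(go([.640,-.151,z],np.radians(-47)))
```

```text
[ 0.6205 -0.1667] [ 0.6527 -0.1343] [ 0.6366 -0.1505] -134.8703297416808
[ 0.6528 -0.1362] [ 0.62  -0.168] [ 0.6364 -0.1521] 44.16927716434885
cover [0.6306 0.009 ] [0.6262 0.0073]
(array([ 0.5435, -0.3042,  0.1219]), -22.0, 'q6 -0.15')
(array([ 0.5434, -0.304 ,  0.2119]), -22.0, 'q6 -0.15')
```

Emit:
step_arm([
  {"offset": [0.54,-0.305,0.12],"twist": -23.5},
  {"offset": [0.54,-0.305,0.12],"twist": -23.5},
  {"offset": [0.54,-0.305,0.12],"twist": -23.5},
  {"offset": [0.54,-0.305,0.12],"twist": -23.5},
  {"offset": [0.54,-0.305,0.12],"twist": -23.5},
  {"offset": [0.54,-0.305,0.12],"twist": -23.5},
  {"offset": [0.54,-0.305,0.12],"twist": -23.5},
  {"offset": [0.54,-0.305,0.12],"twist": -23.5},
  {"offset": [0.54,-0.305,0.12],"twist": -23.5},
  {"offset": [0.54,-0.305,0.12],"twist": -23.5},
  {"offset": [0.54,-0.305,0.12],"twist": -23.5},
  {"offset": [0.54,-0.305,0.12],"twist": -23.5},
], gripper=0.07, grip_force=30)

```text
time: 1.3
eef_pos: [0.6175, -0.1744, 0.1275]
tcp_rot: [0.926, 0.378, -0.0, -0.0]
contact_force: [0.9, -0.7, 0.0]
opening: 0.822
finger_force: 0.0
```

```bash
python3 -c "
from h import *
s=ctrl.get_state();print(s['time'],s['eef_pos'],s['tcp_rot'],s['opening'],s['qpos']);print(go([.637,-.1513,.12],np.radians(-45.5)))"
```

```text
1.3 [ 0.6175 -0.1744  0.1275] [ 0.9257  0.3783 -0.0003 -0.0002] 0.8219706102688102 [-0.4331  0.3268  1.747  -0.0001  1.0685  0.3617]
(array([ 0.0301, -0.0029,  0.0075]), -0.0, 'q6 0.36')
```

Emit:
step_arm([
  {"offset": [0.03,-0.003,0.008]},
  {"offset": [0.03,-0.003,0.008]},
  {"offset": [0.03,-0.003,0.008]},
  {"offset": [0.03,-0.003,0.03]},
  {"offset": [0.03,-0.003,0.055]},
  {"offset": [0.03,-0.003,0.08]},
  {"offset": [0.03,-0.003,0.097]},
  {"offset": [0.03,-0.003,0.097]},
  {"offset": [0.03,-0.003,0.097]},
])

```text
invalid input at $.motion[0]: expected keys offset, twist
```

Emit:
step_arm([
  {"offset": [0,0,0]},
  {"offset": [0,0,0]},
  {"offset": [0,0,0]},
  {"offset": [0,0,0]},
  {"offset": [0,0,0]},
  {"offset": [0,0,0]},
  {"offset": [0,0,0]},
], gripper=0.02, grip_force=25)

```text
invalid input at $.motion[0]: expected keys offset, twist
```

```bash
python3 -c "
from h import *
print(go([.456,-.1905,.12]))"
```

```text
(array([-0.1266, -0.1017,  0.0076]), 0.0, 'q6 0.36')
```

Emit:
step_arm([
  {"offset": [0.03,-0.003,0.008],"twist": 0},
  {"offset": [0.03,-0.003,0.008],"twist": 0},
  {"offset": [0.03,-0.003,0.008],"twist": 0},
  {"offset": [0.03,-0.003,0.03],"twist": 0},
  {"offset": [0.03,-0.003,0.055],"twist": 0},
  {"offset": [0.03,-0.003,0.08],"twist": 0},
  {"offset": [0.03,-0.003,0.097],"twist": 0},
  {"offset": [0.03,-0.003,0.097],"twist": 0},
  {"offset": [0.03,-0.003,0.097],"twist": 0},
])

```text
time: 2.2
eef_pos: [0.6361, -0.154, 0.0318]
tcp_rot: [0.926, 0.378, 0.0, 0.0]
contact_force: [0.0, 0.2, 0.2]
opening: 0.825
finger_force: 0.0
```

Emit:
step_arm([
  {"offset": [0,0,0],"twist": 0},
  {"offset": [0,0,0],"twist": 0},
  {"offset": [0,0,0],"twist": 0},
  {"offset": [0,0,0],"twist": 0},
  {"offset": [0,0,0],"twist": 0},
  {"offset": [0,0,0],"twist": 0},
  {"offset": [0,0,0],"twist": 0},
], gripper=0.02, grip_force=25)

```text
time: 2.9
eef_pos: [0.6373, -0.1536, 0.0332]
tcp_rot: [0.926, 0.378, 0.001, 0.001]
contact_force: [-0.8, 0.3, 6.1]
opening: 0.488
finger_force: 25.0
```

```bash
python3 -c "
from h import *
print(ctrl.get_state());print(go([.456,-.1905,.12]))"
```

```text
{'time': 2.9, 'qpos': array([-0.391 ,  0.4768,  1.7428, -0.0002,  0.9192,  0.4037]), 'dq': array([ 0.0003,  0.0006,  0.0008, -0.0014,  0.0021,  0.0013]), 'joint_efforts': array([  0.031 , -38.593 , -21.9594,   0.06  ,  -0.2359,  -0.0056]), 'eef_pos': array([ 0.6373, -0.1536,  0.0332]), 'tcp_rot': array([0.9256, 0.3784, 0.0009, 0.001 ]), 'contact_force': array([-0.8051,  0.3279,  6.1124]), 'wrist_torque': array([-0.0286,  0.114 , -0.0229]), 'finger_force': 25.03887601196766, 'opening': 0.4875104997834434}
(array([-0.1551, -0.1004, -0.0872]), 0.0, 'q6 0.40')
```

Emit:
step_arm([
  {"offset": [0,0,-0.02],"twist": 0},
  {"offset": [0,0,-0.05],"twist": 0},
  {"offset": [0,0,-0.08],"twist": 0},
  {"offset": [-0.04,-0.025,-0.087],"twist": 0},
  {"offset": [-0.08,-0.05,-0.087],"twist": 0},
  {"offset": [-0.12,-0.075,-0.087],"twist": 0},
  {"offset": [-0.145,-0.094,-0.087],"twist": 0},
  {"offset": [-0.155,-0.1,-0.087],"twist": 0},
  {"offset": [-0.155,-0.1,-0.08],"twist": 0},
  {"offset": [-0.155,-0.1,-0.06],"twist": 0},
  {"offset": [-0.155,-0.1,-0.04],"twist": 0},
  {"offset": [-0.155,-0.1,-0.03],"twist": 0},
])

```text
time: 4.1
eef_pos: [0.456, -0.1897, 0.0594]
tcp_rot: [0.926, 0.379, -0.0, -0.001]
contact_force: [-0.5, 0.3, -0.9]
opening: 0.489
finger_force: 25.5
```

```bash
python3 -c "
from h import *
s=ctrl.get_state();print(s['opening'],s['finger_force'],s['contact_force'],s['eef_pos']);print(go([.456,-.1905,.039]))
n='scene';a=[cv2.resize(ctrl.read_camera(n)[v-28:v+29,u-28:u+29],(390,390),interpolation=cv2.INTER_CUBIC) for n,u,v in(('scene',275,150),('top',340,250))]
cv2.imwrite('pics/b1.png',np.hstack(a))"
```

```text
0.48913471319363483 25.54539643228054 [-0.5266  0.3218 -0.949 ] [ 0.456  -0.1897  0.0594]
(array([-0.0005,  0.0006,  0.0204]), 0.0, 'q6 0.19')
```

View pics/b1.png

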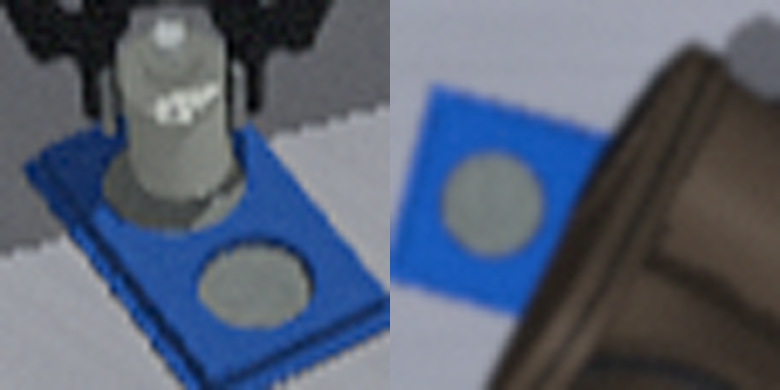

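The bottle hangs upright over the larger recess: its foot is at crop (175,195) and the recess centre at (173,180). I lower it the rest of the way and release.

Emit:
step_arm([
  {"offset": [-0.0005,0.0,0.008],"twist": 0},
  {"offset": [-0.0005,0.0,0.014],"twist": 0},
  {"offset": [-0.0005,0.0,0.018],"twist": 0},
  {"offset": [-0.0005,0.0,0.02],"twist": 0},
  {"offset": [-0.0005,0.0,0.021],"twist": 0},
  {"offset": [-0.0005,0.0,0.021],"twist": 0},
  {"offset": [-0.0005,0.0,0.021],"twist": 0},
])

```text
time: 4.9
eef_pos: [0.4553, -0.1908, 0.0406]
tcp_rot: [0.926, 0.378, 0.0, 0.0]
contact_force: [0.1, -0.4, -0.4]
opening: 0.49
finger_force: 25.5
```

Emit:
step_arm([
  {"offset": [0,0,0.001],"twist": 0},
  {"offset": [0,0,0.002],"twist": 0},
  {"offset": [0,0,0.002],"twist": 0},
])

```text
time: 5.2
eef_pos: [0.4555, -0.1909, 0.0393]
tcp_rot: [0.926, 0.378, 0.0, 0.0]
contact_force: [-3.1, 1.0, 4.8]
opening: 0.493
finger_force: 25.9
```

Emit:
step_arm([
  {"offset": [0,0,0],"twist": 0},
  {"offset": [0,0,0],"twist": 0},
  {"offset": [0,0,0],"twist": 0},
  {"offset": [0,0,0],"twist": 0},
  {"offset": [0,0,-0.02],"twist": 0},
  {"offset": [0,0,-0.05],"twist": 0},
  {"offset": [0,0,-0.09],"twist": 0},
  {"offset": [0,0,-0.1],"twist": 0},
], gripper=0.065)

```text
time: 6.0
eef_pos: [0.4574, -0.1922, 0.1429]
tcp_rot: [0.926, 0.378, 0.002, 0.003]
contact_force: [0.2, -0.7, 0.9]
opening: 0.761
finger_force: 0.0
```

```bash
python3 -c "
from h import *
s=ctrl.get_state();print(s['opening'],s['eef_pos']);print(go([.63,-.271,.12],np.radians(-17)))
print(go([.63,-.271,.024],np.radians(-17)))"
```

```text
0.7611377846853167 [ 0.4574 -0.1922  0.1429]
(array([0.0679, 0.1769, 0.0245]), -28.5, 'q6 0.19')
(array([0.0678, 0.1761, 0.1205]), -28.5, 'q6 0.19')
```

Emit:
step_arm([
  {"offset": [0.068,0.177,0.02],"twist": -28.5},
  {"offset": [0.068,0.177,0.02],"twist": -28.5},
  {"offset": [0.068,0.177,0.02],"twist": -28.5},
  {"offset": [0.068,0.177,0.02],"twist": -28.5},
  {"offset": [0.068,0.177,0.02],"twist": -28.5},
  {"offset": [0.068,0.177,0.02],"twist": -28.5},
  {"offset": [0.068,0.177,0.02],"twist": -28.5},
], gripper=0.06)

```text
time: 6.7
eef_pos: [0.6266, -0.2688, 0.1176]
tcp_rot: [0.804, 0.594, -0.0, -0.001]
contact_force: [0.2, -0.4, -0.7]
opening: 0.703
finger_force: 0.0
```

```bash
python3 -c "
from h import *
print(go([.63,-.271,.024],np.radians(-17)))"
```

```text
(array([-0.0012,  0.0041,  0.0936]), -0.1, 'q6 -0.26')
```

Emit:
step_arm([
  {"offset": [-0.001,0.003,0.0],"twist": 0},
  {"offset": [-0.001,0.003,0.03],"twist": 0},
  {"offset": [-0.001,0.003,0.06],"twist": 0},
  {"offset": [-0.001,0.003,0.08],"twist": 0},
  {"offset": [-0.001,0.003,0.09],"twist": 0},
  {"offset": [-0.001,0.003,0.09],"twist": 0},
  {"offset": [-0.001,0.003,0.09],"twist": 0},
])

```text
time: 7.4
eef_pos: [0.6307, -0.2716, 0.0298]
tcp_rot: [0.804, 0.595, 0.0, 0.001]
contact_force: [0.2, 0.8, 0.9]
opening: 0.703
finger_force: 0.0
```

Emit:
step_arm([
  {"offset": [0,0,0],"twist": 0},
  {"offset": [0,0,0],"twist": 0},
  {"offset": [0,0,0],"twist": 0},
  {"offset": [0,0,0],"twist": 0},
  {"offset": [0,0,0],"twist": 0},
  {"offset": [0,0,0],"twist": 0},
  {"offset": [0,0,0],"twist": 0},
], gripper=0.015, grip_force=25)

```text
time: 8.1
eef_pos: [0.6312, -0.2719, 0.0302]
tcp_rot: [0.804, 0.595, 0.0, 0.001]
contact_force: [-0.9, 0.2, 5.9]
opening: 0.339
finger_force: 25.1
```

```bash
python3 -c "
from h import *
print(go([.474,-.131,.12]))"
```

```text
(array([ 0.0885, -0.1914, -0.0903]), 0.0, 'q6 -0.26')
```

Opening 29 mm suggests the pads sit high on the skirt, so I regrip about 6 mm lower.

Emit:
step_arm([
  {"offset": [0,0,0],"twist": 0},
  {"offset": [0,0,0],"twist": 0},
  {"offset": [0,0,0],"twist": 0},
  {"offset": [0,0,0.003],"twist": 0},
  {"offset": [0,0,0.006],"twist": 0},
  {"offset": [0,0,0.007],"twist": 0},
  {"offset": [0,0,0.007],"twist": 0},
], gripper=0.05)

```text
time: 8.8
eef_pos: [0.6299, -0.271, 0.0207]
tcp_rot: [0.804, 0.595, -0.0, -0.0]
contact_force: [-0.1, -0.2, -0.5]
opening: 0.582
finger_force: 0.0
```

Emit:
step_arm([
  {"offset": [0,0,0],"twist": 0},
  {"offset": [0,0,0],"twist": 0},
  {"offset": [0,0,0],"twist": 0},
  {"offset": [0,0,0],"twist": 0},
  {"offset": [0,0,0],"twist": 0},
  {"offset": [0,0,0],"twist": 0},
  {"offset": [0,0,0],"twist": 0},
], gripper=0.015, grip_force=25)

```text
time: 9.5
eef_pos: [0.6303, -0.2713, 0.0215]
tcp_rot: [0.804, 0.595, 0.0, 0.0]
contact_force: [0.0, 0.4, 1.1]
opening: 0.341
finger_force: 24.7
```

```bash
python3 -c "
from h import *
print(go([.474,-.131,.12]))"
```

```text
(array([ 0.0884, -0.1905, -0.0986]), 0.0, 'q6 -0.26')
```

Emit:
step_arm([
  {"offset": [0,0,-0.02],"twist": 0},
  {"offset": [0,0,-0.06],"twist": 0},
  {"offset": [0,0,-0.1],"twist": 0},
  {"offset": [0.018,-0.04,-0.1],"twist": 0},
  {"offset": [0.036,-0.08,-0.1],"twist": 0},
  {"offset": [0.055,-0.12,-0.1],"twist": 0},
  {"offset": [0.074,-0.16,-0.1],"twist": 0},
  {"offset": [0.085,-0.184,-0.1],"twist": 0},
  {"offset": [0.088,-0.1905,-0.1],"twist": 0},
  {"offset": [0.088,-0.1905,-0.08],"twist": 0},
  {"offset": [0.088,-0.1905,-0.05],"twist": 0},
  {"offset": [0.088,-0.1905,-0.025],"twist": 0},
])

```text
time: 10.7
eef_pos: [0.4748, -0.132, 0.0459]
tcp_rot: [0.804, 0.594, 0.0, 0.001]
contact_force: [0.0, -1.0, -0.6]
opening: 0.344
finger_force: 24.9
```

```bash
python3 -c "
from h import *
print(go([.474,-.131,.0275]))
a=[cv2.resize(ctrl.read_camera(n)[v-28:v+29,u-28:u+29],(390,390),interpolation=cv2.INTER_CUBIC) for n,u,v in(('scene',275,150),('top',340,250))]
cv2.imwrite('pics/n1.png',np.hstack(a))"
```

```text
(array([ 0.0007, -0.001 ,  0.0184]), 0.0, 'q6 -0.18')
```

View pics/n1.png

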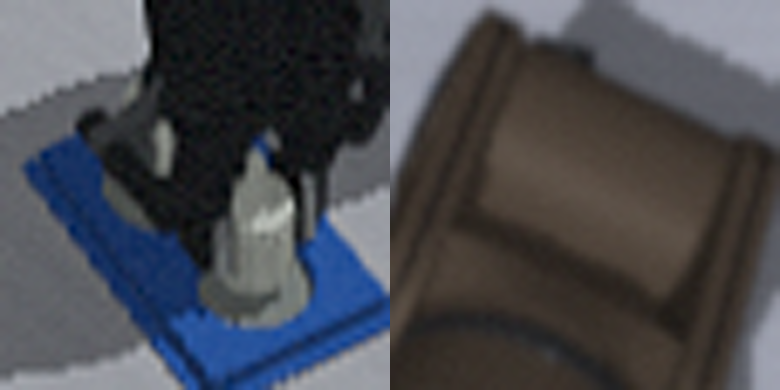

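The nozzle hangs upright over the smaller recess (crop (255,280)), with the bottle standing behind the finger at (140,180). I lower it.

Emit:
step_arm([
  {"offset": [0.0005,-0.001,0.008],"twist": 0},
  {"offset": [0.0005,-0.001,0.014],"twist": 0},
  {"offset": [0.0005,-0.001,0.018],"twist": 0},
  {"offset": [0.0005,-0.001,0.02],"twist": 0},
  {"offset": [0.0005,-0.001,0.021],"twist": 0},
  {"offset": [0.0005,-0.001,0.021],"twist": 0},
])

```text
time: 11.4
eef_pos: [0.4735, -0.1308, 0.0274]
tcp_rot: [0.804, 0.595, -0.0, -0.0]
contact_force: [-4.7, 1.7, 10.5]
opening: 0.344
finger_force: 25.9
```

Emit:
step_arm([
  {"offset": [0,0,-0.001],"twist": 0},
  {"offset": [0,0,-0.001],"twist": 0},
  {"offset": [0,0,-0.001],"twist": 0},
  {"offset": [0,0,-0.001],"twist": 0},
  {"offset": [0,0,-0.03],"twist": 0},
  {"offset": [0,0,-0.07],"twist": 0},
  {"offset": [0,0,-0.1],"twist": 0},
  {"offset": [0,0,-0.1],"twist": 0},
], gripper=0.06)

```text
time: 12.2
eef_pos: [0.4761, -0.132, 0.1303]
tcp_rot: [0.804, 0.595, 0.002, 0.005]
contact_force: [1.0, -0.8, -0.4]
opening: 0.7
finger_force: 0.0
```

```bash
python3 -c "
from h import *
print(go([.625,.1285,.12],np.radians(6)))"
```

```text
(array([0.2927, 0.0659, 0.0104]), -23.0, 'q6 -0.18')
```

Emit:
step_arm([
  {"offset": [0.293,0.066,0.01],"twist": -23},
  {"offset": [0.293,0.066,0.01],"twist": -23},
  {"offset": [0.293,0.066,0.01],"twist": -23},
  {"offset": [0.293,0.066,0.01],"twist": -23},
  {"offset": [0.293,0.066,0.01],"twist": -23},
  {"offset": [0.293,0.066,0.01],"twist": -23},
  {"offset": [0.293,0.066,0.01],"twist": -23},
  {"offset": [0.293,0.066,0.01],"twist": -23},
  {"offset": [0.293,0.066,0.01],"twist": -23},
], gripper=0.08)

```text
time: 13.1
eef_pos: [0.621, 0.1296, 0.114]
tcp_rot: [0.67, 0.743, -0.001, -0.001]
contact_force: [-0.4, -0.1, -0.4]
opening: 0.942
finger_force: 0.0
```

```bash
python3 -c "
from h import *
print(go([.625,.1285,.026],np.radians(6)))"
python3 - <<'E'
import sys;sys.path.insert(0,'.')
import os;os.chdir('.')
from h import *
a=[cv2.resize(ctrl.read_camera(n)[v-28:v+29,u-28:u+29],(390,390),interpolation=cv2.INTER_CUBIC) for n,u,v in(('scene',275,150),('top',340,250))]
cv2.imwrite('pics/t2.png',np.hstack(a))
E
```

```text
(array([-0.0015,  0.0041,  0.088 ]), -0.1, 'q6 -0.06')
```

View pics/t2.png

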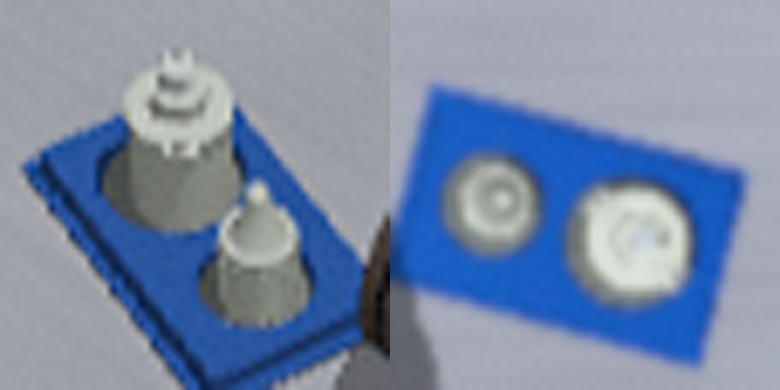

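The two-recess kit is done: bottle upright in the larger recess (top crop 637,240), nozzle upright in the smaller (493,203). Next is the cup.

Emit:
step_arm([
  {"offset": [-0.001,0.003,0.0],"twist": 0},
  {"offset": [-0.001,0.003,0.02],"twist": 0},
  {"offset": [-0.001,0.003,0.05],"twist": 0},
  {"offset": [-0.001,0.003,0.075],"twist": 0},
  {"offset": [-0.001,0.003,0.088],"twist": 0},
  {"offset": [-0.001,0.003,0.09],"twist": 0},
  {"offset": [-0.001,0.003,0.09],"twist": 0},
])

```text
time: 13.9
eef_pos: [0.6256, 0.1292, 0.0259]
tcp_rot: [0.67, 0.743, 0.0, 0.0]
contact_force: [0.6, 0.4, -0.3]
opening: 0.932
finger_force: 0.0
```

Emit:
step_arm([
  {"offset": [0,0,0],"twist": 0},
  {"offset": [0,0,0],"twist": 0},
  {"offset": [0,0,0],"twist": 0},
  {"offset": [0,0,0],"twist": 0},
  {"offset": [0,0,0],"twist": 0},
  {"offset": [0,0,0],"twist": 0},
  {"offset": [0,0,0],"twist": 0},
], gripper=0.03, grip_force=25)

```text
time: 14.6
eef_pos: [0.6265, 0.1297, 0.0273]
tcp_rot: [0.669, 0.743, 0.001, 0.001]
contact_force: [0.2, -0.5, 6.1]
opening: 0.599
finger_force: 26.6
```

```bash
python3 -c "
from h import *
print(go([.4545,.113,.12]))"
```

```text
(array([ 0.0013, -0.1725, -0.0932]), 0.0, 'q6 -0.06')
```

Emit:
step_arm([
  {"offset": [0,0,-0.02],"twist": 0},
  {"offset": [0,0,-0.05],"twist": 0},
  {"offset": [0,0,-0.07],"twist": 0},
  {"offset": [0.001,-0.04,-0.075],"twist": 0},
  {"offset": [0.001,-0.08,-0.075],"twist": 0},
  {"offset": [0.001,-0.12,-0.075],"twist": 0},
  {"offset": [0.001,-0.155,-0.075],"twist": 0},
  {"offset": [0.001,-0.1715,-0.075],"twist": 0},
  {"offset": [0.001,-0.1715,-0.065],"twist": 0},
  {"offset": [0.001,-0.1715,-0.045],"twist": 0},
  {"offset": [0.001,-0.1715,-0.025],"twist": 0},
  {"offset": [0.001,-0.1715,-0.02],"twist": 0},
])

```text
time: 15.8
eef_pos: [0.4534, 0.1127, 0.0429]
tcp_rot: [0.669, 0.743, -0.001, -0.001]
contact_force: [0.1, 0.1, -0.6]
opening: 0.597
finger_force: 26.5
```

```bash
python3 -c "
from h import *
print(go([.4545,.113,.0333]))"
```

```text
(array([0.0002, 0.0012, 0.0096]), 0.0, 'q6 -0.08')
```

Emit:
step_arm([
  {"offset": [0,0.001,0.004],"twist": 0},
  {"offset": [0,0.001,0.008],"twist": 0},
  {"offset": [0,0.001,0.01],"twist": 0},
  {"offset": [0,0.001,0.011],"twist": 0},
  {"offset": [0,0.001,0.012],"twist": 0},
  {"offset": [0,0.001,0.012],"twist": 0},
])

```text
time: 16.4
eef_pos: [0.4555, 0.1129, 0.0336]
tcp_rot: [0.669, 0.743, 0.0, 0.0]
contact_force: [0.1, -0.3, -0.5]
opening: 0.605
finger_force: 26.5
```

Emit:
step_arm([
  {"offset": [0,0,0.001],"twist": 0},
  {"offset": [0,0,0.002],"twist": 0},
  {"offset": [0,0,0.002],"twist": 0},
])

```text
time: 16.7
eef_pos: [0.4558, 0.1129, 0.0333]
tcp_rot: [0.669, 0.743, -0.0, -0.0]
contact_force: [-5.5, -1.5, 12.6]
opening: 0.604
finger_force: 27.5
```

Emit:
step_arm([
  {"offset": [0,0,-0.001],"twist": 0},
  {"offset": [0,0,-0.001],"twist": 0},
  {"offset": [0,0,-0.001],"twist": 0},
  {"offset": [0,0,-0.001],"twist": 0},
  {"offset": [0,0,-0.03],"twist": 0},
  {"offset": [0,0,-0.07],"twist": 0},
  {"offset": [0,0,-0.08],"twist": 0},
  {"offset": [0,0,-0.08],"twist": 0},
], gripper=0.074)

```text
time: 17.5
eef_pos: [0.4569, 0.113, 0.1133]
tcp_rot: [0.669, 0.743, 0.002, 0.002]
contact_force: [0.3, 0.5, -0.1]
opening: 0.866
finger_force: 0.0
```

```bash
python3 -c "
from h import *
print(go([.628,.0075,.11],np.radians(6)))"
```

```text
(array([-0.1227,  0.1592,  0.0041]), -0.0, 'q6 -0.08')
```

Emit:
step_arm([
  {"offset": [-0.123,0.16,0.0],"twist": 0},
  {"offset": [-0.123,0.16,0.0],"twist": 0},
  {"offset": [-0.123,0.16,0.0],"twist": 0},
  {"offset": [-0.123,0.16,0.0],"twist": 0},
  {"offset": [-0.123,0.16,0.0],"twist": 0},
  {"offset": [-0.123,0.16,0.0],"twist": 0},
  {"offset": [-0.123,0.16,0.0],"twist": 0},
], gripper=0.045)

```text
time: 18.2
eef_pos: [0.6253, 0.0079, 0.1093]
tcp_rot: [0.669, 0.743, -0.001, -0.002]
contact_force: [-0.7, -0.0, 0.1]
opening: 0.524
finger_force: 0.0
```

```bash
python3 -c "
from h import *
print(go([.628,.0075,.027],np.radians(6)))
a=[cv2.resize(ctrl.read_camera(n)[v-28:v+29,u-28:u+29],(390,390),interpolation=cv2.INTER_CUBIC) for n,u,v in(('scene',365,212),('scene',284,220))]
cv2.imwrite('pics/c1.png',np.hstack(a))"
```

```text
(array([-0.0008,  0.0029,  0.0822]), -0.0, 'q6 -0.25')
```

View pics/c1.png

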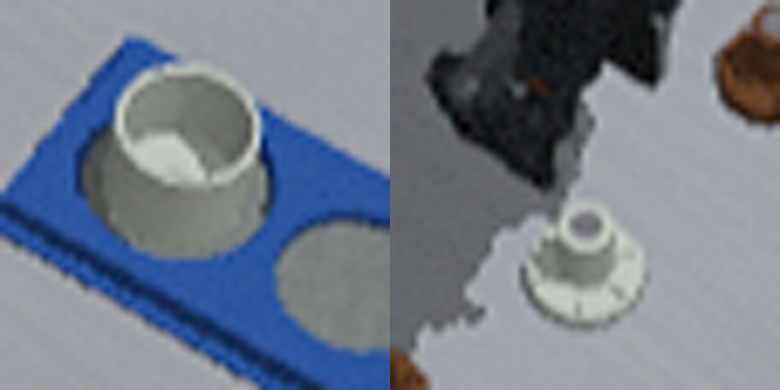

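The cup stands upright and down in the largest recess. The cover's stub top is at crop (585,225), which is scene (284.5,224.9).

```bash
python3 -c "
from h import *
print(plane('scene',(284.5,224.9),.038))"
```

```text
[0.6279 0.0079]
```

Emit:
step_arm([
  {"offset": [-0.001,0.002,0.0],"twist": 0},
  {"offset": [-0.001,0.002,0.02],"twist": 0},
  {"offset": [-0.001,0.002,0.05],"twist": 0},
  {"offset": [-0.001,0.002,0.07],"twist": 0},
  {"offset": [-0.001,0.002,0.081],"twist": 0},
  {"offset": [-0.001,0.002,0.081],"twist": 0},
  {"offset": [-0.001,0.002,0.081],"twist": 0},
])

```text
time: 19.0
eef_pos: [0.63, 0.0065, 0.0313]
tcp_rot: [0.669, 0.743, 0.0, 0.001]
contact_force: [0.2, -0.1, -0.1]
opening: 0.528
finger_force: 0.0
```

Emit:
step_arm([
  {"offset": [0,0,0],"twist": 0},
  {"offset": [0,0,0],"twist": 0},
  {"offset": [0,0,0],"twist": 0},
  {"offset": [0,0,0],"twist": 0},
  {"offset": [0,0,0],"twist": 0},
  {"offset": [0,0,0],"twist": 0},
  {"offset": [0,0,0],"twist": 0},
], gripper=0.005, grip_force=25)

```text
time: 19.7
eef_pos: [0.6306, 0.0062, 0.0321]
tcp_rot: [0.669, 0.743, 0.001, 0.001]
contact_force: [-0.4, -0.2, 6.4]
opening: 0.222
finger_force: 24.9
```

```bash
python3 -c "
from h import *
print(go([.447,.1865,.11]))"
```

```text
(array([ 0.1983, -0.1637, -0.0785]), 0.0, 'q6 -0.25')
```

TCP is 5 mm higher than wanted, so I regrip lower.

Emit:
step_arm([
  {"offset": [0,0,0],"twist": 0},
  {"offset": [0,0,0],"twist": 0},
  {"offset": [0,0,0],"twist": 0},
  {"offset": [0,0,0.003],"twist": 0},
  {"offset": [0,0,0.004],"twist": 0},
  {"offset": [0,0,0.004],"twist": 0},
], gripper=0.04)

```text
time: 20.3
eef_pos: [0.629, 0.0064, 0.0257]
tcp_rot: [0.669, 0.743, -0.0, -0.0]
contact_force: [-0.4, 0.3, -0.2]
opening: 0.468
finger_force: 0.0
```

Emit:
step_arm([
  {"offset": [0,0,0],"twist": 0},
  {"offset": [0,0,0],"twist": 0},
  {"offset": [0,0,0],"twist": 0},
  {"offset": [0,0,0],"twist": 0},
  {"offset": [0,0,0],"twist": 0},
  {"offset": [0,0,0],"twist": 0},
  {"offset": [0,0,0],"twist": 0},
], gripper=0.005, grip_force=25)

```text
time: 21.0
eef_pos: [0.6294, 0.0064, 0.0264]
tcp_rot: [0.669, 0.743, 0.0, 0.0]
contact_force: [-0.1, -0.4, 0.2]
opening: 0.221
finger_force: 24.5
```

```bash
python3 -c "
from h import *
print(go([.447,.1865,.11]))"
```

```text
(array([ 0.1981, -0.1628, -0.0836]), 0.0, 'q6 -0.25')
```

Emit:
step_arm([
  {"offset": [0,0,-0.02],"twist": 0},
  {"offset": [0,0,-0.05],"twist": 0},
  {"offset": [0,0,-0.084],"twist": 0},
  {"offset": [0.03,-0.025,-0.084],"twist": 0},
  {"offset": [0.065,-0.053,-0.084],"twist": 0},
  {"offset": [0.1,-0.082,-0.084],"twist": 0},
  {"offset": [0.135,-0.111,-0.084],"twist": 0},
  {"offset": [0.17,-0.14,-0.084],"twist": 0},
  {"offset": [0.19,-0.156,-0.084],"twist": 0},
  {"offset": [0.198,-0.1625,-0.084],"twist": 0},
  {"offset": [0.198,-0.1625,-0.065],"twist": 0},
  {"offset": [0.198,-0.1625,-0.04],"twist": 0},
])

```text
time: 22.2
eef_pos: [0.4494, 0.1868, 0.0678]
tcp_rot: [0.669, 0.743, 0.002, 0.002]
contact_force: [0.7, 0.3, -0.7]
opening: 0.221
finger_force: 24.6
```

```bash
python3 -c "
from h import *
print(go([.447,.1865,.0324]))"
```

```text
(array([-0.    , -0.0026,  0.0353]), 0.0, 'q6 0.08')
```

Emit:
step_arm([
  {"offset": [0,-0.0015,0.008],"twist": 0},
  {"offset": [0,-0.0015,0.017],"twist": 0},
  {"offset": [0,-0.0015,0.025],"twist": 0},
  {"offset": [0,-0.0015,0.03],"twist": 0},
  {"offset": [0,-0.0015,0.032],"twist": 0},
  {"offset": [0,-0.0015,0.033],"twist": 0},
  {"offset": [0,-0.0015,0.033],"twist": 0},
])

```text
time: 22.9
eef_pos: [0.446, 0.1864, 0.0337]
tcp_rot: [0.669, 0.743, 0.0, 0.0]
contact_force: [0.3, -0.1, -0.8]
opening: 0.223
finger_force: 24.6
```

Emit:
step_arm([
  {"offset": [0,0,0.001],"twist": 0},
  {"offset": [0,0,0.002],"twist": 0},
  {"offset": [0,0,0.002],"twist": 0},
])

```text
time: 23.2
eef_pos: [0.4462, 0.1864, 0.0323]
tcp_rot: [0.669, 0.743, 0.0, 0.0]
contact_force: [-1.1, -1.1, 4.7]
opening: 0.221
finger_force: 25.1
```

Emit:
step_arm([
  {"offset": [0,0,0],"twist": 0},
  {"offset": [0,0,0],"twist": 0},
  {"offset": [0,0,0],"twist": 0},
  {"offset": [0,0,0],"twist": 0},
  {"offset": [0,0,-0.03],"twist": 0},
  {"offset": [0,0,-0.07],"twist": 0},
  {"offset": [0,0,-0.09],"twist": 0},
  {"offset": [0,0,-0.09],"twist": 0},
], gripper=0.05)

```text
time: 24.0
eef_pos: [0.4483, 0.1868, 0.125]
tcp_rot: [0.669, 0.743, 0.003, 0.002]
contact_force: [-0.3, -0.1, -0.2]
opening: 0.587
finger_force: 0.0
```

```bash
python3 -c "
from h import *
print(plane('scene',(382.4,296.9),.056),plane('top',(184,200),.056))
print(go([.6305,.2905,.12],np.radians(6)))"
```

```text
[0.6306 0.2911] [0.6291 0.2907]
(array([0.0842, 0.1919, 0.0066]), -0.0, 'q6 0.08')
```

Emit:
step_arm([
  {"offset": [0.084,0.192,0.003],"twist": 0},
  {"offset": [0.084,0.192,0.003],"twist": 0},
  {"offset": [0.084,0.192,0.003],"twist": 0},
  {"offset": [0.084,0.192,0.003],"twist": 0},
  {"offset": [0.084,0.192,0.003],"twist": 0},
  {"offset": [0.084,0.192,0.003],"twist": 0},
  {"offset": [0.084,0.192,0.003],"twist": 0},
], gripper=0.055)

```text
time: 24.7
eef_pos: [0.6263, 0.2892, 0.1164]
tcp_rot: [0.669, 0.743, -0.002, -0.001]
contact_force: [0.6, 0.2, -1.0]
opening: 0.645
finger_force: 0.0
```

```bash
python3 -c "
from h import *
print(go([.6305,.2905,.030],np.radians(6)))
a=[cv2.resize(ctrl.read_camera(n)[v-28:v+29,u-28:u+29],(390,390),interpolation=cv2.INTER_CUBIC) for n,u,v in(('scene',380,220),('scene',381,300))]
cv2.imwrite('pics/k1.png',np.hstack(a))"
```

```text
(array([0.0009, 0.0046, 0.0864]), -0.0, 'q6 0.18')
```

View pics/k1.png

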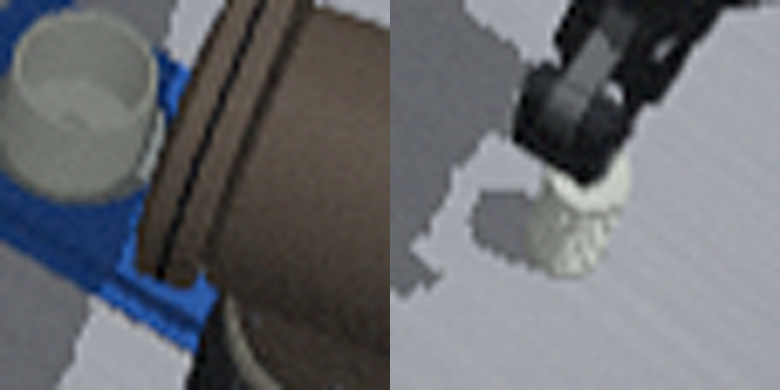

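The cartridge stands at crop (575,225) under the open fingers. The arm hides the cover for now.

Emit:
step_arm([
  {"offset": [0.0,0.003,0.0],"twist": 0},
  {"offset": [0.0,0.003,0.02],"twist": 0},
  {"offset": [0.0,0.003,0.05],"twist": 0},
  {"offset": [0.0,0.003,0.075],"twist": 0},
  {"offset": [0.0,0.003,0.086],"twist": 0},
  {"offset": [0.0,0.003,0.086],"twist": 0},
  {"offset": [0.0,0.003,0.086],"twist": 0},
])

```text
time: 25.5
eef_pos: [0.6316, 0.2902, 0.0337]
tcp_rot: [0.669, 0.743, 0.001, 0.0]
contact_force: [0.1, -0.7, 0.2]
opening: 0.645
finger_force: 0.0
```

Emit:
step_arm([
  {"offset": [0,0,0],"twist": 0},
  {"offset": [0,0,0],"twist": 0},
  {"offset": [0,0,0],"twist": 0},
  {"offset": [0,0,0],"twist": 0},
  {"offset": [0,0,0],"twist": 0},
  {"offset": [0,0,0],"twist": 0},
  {"offset": [0,0,0],"twist": 0},
], gripper=0.012, grip_force=25)

```text
time: 26.2
eef_pos: [0.6322, 0.2905, 0.0344]
tcp_rot: [0.669, 0.743, 0.001, 0.001]
contact_force: [-0.3, -0.1, 5.9]
opening: 0.301
finger_force: 24.9
```

```bash
python3 -c "
from h import *
print(go([.4405,.246,.11]))"
```

```text
(array([-0.0243, -0.195 , -0.0762]), 0.0, 'q6 0.18')
```

Emit:
step_arm([
  {"offset": [0,0,-0.02],"twist": 0},
  {"offset": [0,0,-0.05],"twist": 0},
  {"offset": [0,0,-0.076],"twist": 0},
  {"offset": [-0.005,-0.04,-0.076],"twist": 0},
  {"offset": [-0.01,-0.08,-0.076],"twist": 0},
  {"offset": [-0.015,-0.12,-0.076],"twist": 0},
  {"offset": [-0.02,-0.16,-0.076],"twist": 0},
  {"offset": [-0.023,-0.185,-0.076],"twist": 0},
  {"offset": [-0.024,-0.194,-0.076],"twist": 0},
  {"offset": [-0.024,-0.194,-0.065],"twist": 0},
  {"offset": [-0.024,-0.194,-0.045],"twist": 0},
  {"offset": [-0.024,-0.194,-0.03],"twist": 0},
])

```text
time: 27.4
eef_pos: [0.442, 0.2463, 0.0614]
tcp_rot: [0.67, 0.743, 0.001, 0.0]
contact_force: [-0.3, -0.6, -0.1]
opening: 0.295
finger_force: 24.8
```

```bash
python3 -c "
from h import *
print(go([.4405,.246,.0404]))
a=[cv2.resize(ctrl.read_camera(n)[v-28:v+29,u-28:u+29],(390,390),interpolation=cv2.INTER_CUBIC) for n,u,v in(('scene',375,218),('scene',411,238))]
cv2.imwrite('pics/k2.png',np.hstack(a))"
```

```text
(array([-0.0001, -0.0015,  0.021 ]), 0.0, 'q6 0.20')
```

View pics/k2.png

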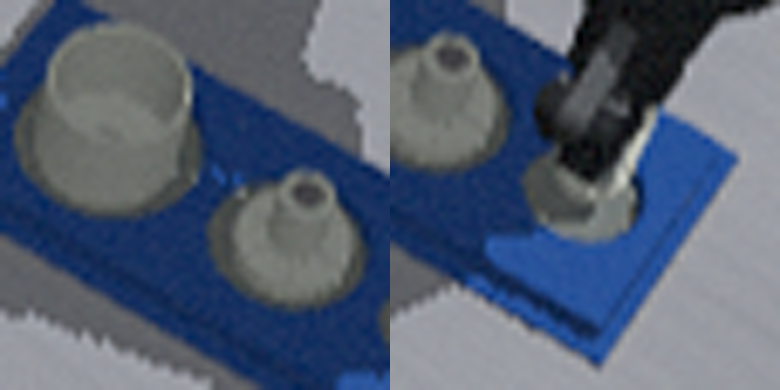

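The cup and the cover are both seated and upright, and the cartridge is over the smallest recess (crop (585,195)). I lower it.

Emit:
step_arm([
  {"offset": [0,-0.001,0.008],"twist": 0},
  {"offset": [0,-0.001,0.014],"twist": 0},
  {"offset": [0,-0.001,0.018],"twist": 0},
  {"offset": [0,-0.001,0.02],"twist": 0},
  {"offset": [0,-0.001,0.022],"twist": 0},
  {"offset": [0,-0.001,0.022],"twist": 0},
])

```text
time: 28.1
eef_pos: [0.4398, 0.2461, 0.0406]
tcp_rot: [0.669, 0.743, 0.0, 0.0]
contact_force: [-0.3, 0.4, -0.1]
opening: 0.297
finger_force: 24.8
```

Emit:
step_arm([
  {"offset": [0,0,0.001],"twist": 0},
  {"offset": [0,0,0.002],"twist": 0},
  {"offset": [0,0,0.002],"twist": 0},
])

```text
time: 28.4
eef_pos: [0.4399, 0.2462, 0.0403]
tcp_rot: [0.669, 0.743, -0.0, -0.0]
contact_force: [-3.5, -0.9, 10.6]
opening: 0.297
finger_force: 25.8
```

Emit:
step_arm([
  {"offset": [0,0,0],"twist": 0},
  {"offset": [0,0,0],"twist": 0},
  {"offset": [0,0,0],"twist": 0},
  {"offset": [0,0,0],"twist": 0},
  {"offset": [0,0,-0.03],"twist": 0},
  {"offset": [0,0,-0.07],"twist": 0},
  {"offset": [0,0,-0.12],"twist": 0},
  {"offset": [0,0,-0.16],"twist": 0},
  {"offset": [0,0,-0.18],"twist": 0},
  {"offset": [0.1,0,-0.18],"twist": 0},
  {"offset": [0.18,0,-0.18],"twist": 0},
  {"offset": [0.18,0,-0.18],"twist": 0},
], gripper=0.05)

```text
time: 29.6
eef_pos: [0.4239, 0.3965, 0.2187]
tcp_rot: [0.67, 0.742, 0.0, 0.0]
contact_force: [1.2, -0.3, 1.3]
opening: 0.586
finger_force: 0.0
```

Emit:
step_arm([
  {"offset": [0.05,0,0],"twist": 0},
  {"offset": [0.05,0,0],"twist": 0},
  {"offset": [0.05,0,0],"twist": 0},
  {"offset": [0.05,0,0],"twist": 0},
])

```text
time: 30.0
eef_pos: [0.4187, 0.4441, 0.2179]
tcp_rot: [0.67, 0.743, -0.001, 0.0]
contact_force: [0.7, 0.1, -0.3]
opening: 0.585
finger_force: 0.0
```

```bash
python3 -c "
from h import *
a=ctrl.read_camera('scene');b=ctrl.read_camera('top')
x=cv2.resize(a[100:320,170:480],(395,280),interpolation=cv2.INTER_CUBIC);y=cv2.resize(a[180:265,325:445],(395,280),interpolation=cv2.INTER_CUBIC)
z=cv2.resize(b[130:290,120:440],(790,300))
cv2.imwrite('pics/f.png',np.vstack([np.hstack([x,y]),z]))"
```

```text
(no output)
```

View pics/f.png

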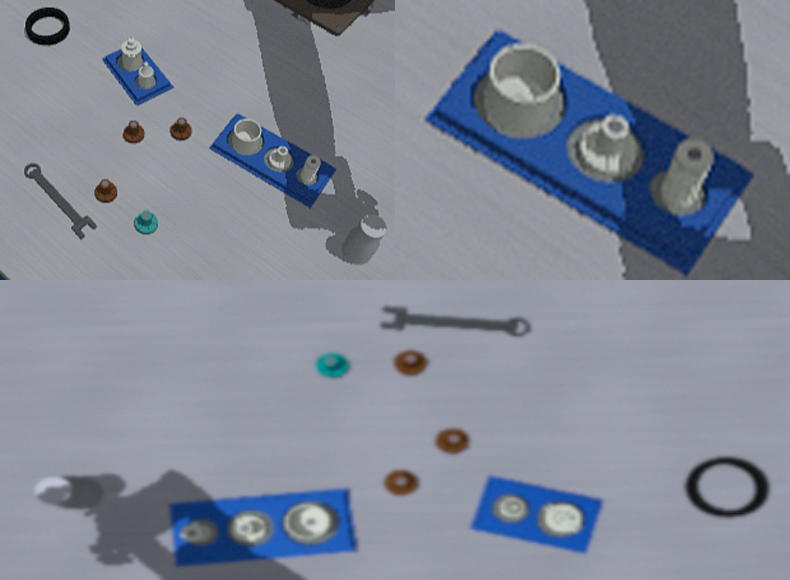

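All five parts stand upright and down in their own recesses. The horn (crop (365,238)), tape, spanner and look-alikes are where they were, so I hand the job in.

```bash
python3 -c "
from plant import ctrl
print(ctrl.sign_off())"
```

```text
the job is handed in; nothing more can be done
None
```

Both kits are made up and handed in at about 30 s: all five white parts stand upright and fully down in their own recesses, and the last picture shows the horn, tape and spanner where they were.

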